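# Clear the synth case and hold its cover open

## Task

The headphones standing on the cover of the desktop synth case are in the way: hang them by the headband over the bar of the headphone stand and let go of them. Then lift the cover by its grab handle to 60 degrees from closed and keep holding it there so that someone can reach the knobs inside; the cover would fall shut, so finish while the gripper is still holding it, with nothing else propping it up. Leave the other things on the desk where they are.

Things in the scene. Friction and masses are not known exactly. Their poses are not given: they have to be found in the camera images.
- synth_case: low synth case fixed to the desk, 200 (x) x 240 (y) x 65 mm high without its cover, dark wooden sides, knobs inside. Origin: centre of its underside; x points away from its front (the handle is on the -x side), z up
- cover: flat plain aluminium cover of the case, 200 x 240 x 8 mm, about 0.4 kg; origin on the hinge axis (middle of its length), at the cover's underside; when shut its x axis points like the case's, and the cover reaches from the origin to x = -200 mm, with the grab handle beyond
- cover_joint (a joint): angle of the cover in rad: 0 shut, grows as the handle end rises; stop at 1.45. No spring and almost no friction: its weight (0.35 to 0.6 N m about the hinge) shuts it when let go. 60 degrees is 1.047
- cover_hinge (a point): fixed point on the hinge axis at mid length: at the case's far (+x) upper edge, 100 mm from the case's origin and 65.5 mm above the desk; the axis runs along the case's y
- cover_handle (a point): middle of the grab handle's bar, a round 12 mm dark steel bar along the case's y, 130 mm long between two 12 mm side arms, 45 mm clear of the cover's front edge (centre line) and in the plane of the cover; 245 mm from the hinge axis, 69.5 mm above the desk when shut. It turns with the cover, and can turn between the fingers
- headphones: rigid black headphones, 0.22 kg, standing on the cover on two ear cups. Origin: underside, midway between the cups; z up to the headband, y from cup to cup, x across the band's width. 164 mm wide (y), 162.5 mm high; cups 62 (x) x 22 (y) x 74 mm high, centred at y = +-71 mm, ear pads reaching in to y = +-48 mm. Band 28 mm wide (x), 9 mm thick, 7 mm at its straight ends above the cups
- band_side (a point): middle of the band's thickness beside the crown, at y = +38, z = 150 mm in the headphones' frame (a like spot lies at y = -38). Gripped here across its width, the fingers pass beside the bar. The band's middle line is level at z = 158 mm for |y| under 20 mm, then falls to z = 143 at |y| = 55 and z = 112 at |y| = 71
- crown (a point): underside of the headband at its middle, 153.5 mm above the headphones' origin
- stand: steel headphone stand fixed to the desk. Origin: underside, below the middle of the bar; base plate 200 (x) x 110 (y) x 10 mm; the bar runs along its x, 16 mm thick, centre line 180 mm up, from a 16 mm post at x = +85 mm to a free end at x = -85 mm that is upturned (to x = -100 mm, 200 mm up)
- bar_mid (a point): middle of the bar's centre line, 180 mm above the desk
- mug: bystander: white mug, 90 mm high, 76 mm across; origin under its centre
- pedal_a: bystander: bare metal effects pedal, 110 x 62 x 36 mm with 13 mm knobs on top, between the case and the stand; origin under its centre
- pedal_b: bystander: painted white effects pedal, 110 x 62 x 36 mm with 13 mm knobs on top, out to the side; origin under its centre
- knob_jar: bystander: amber jar, 60 mm across, 70 mm high; origin under its centre
- screwdriver: bystander: screwdriver 170 mm long, lying on the desk near the robot
- notebook: bystander: closed notebook 150 x 105 x 14 mm; origin under its centre
- spare_module: bystander: loose rack module 128 x 50 mm, 44 mm high with its knobs; origin under its centre
There are look-alikes about, which are no part of the job. What is shaped like the headphones but orange is not meant. What is shaped like the stand but pink is not meant.

How it is judged:
By the outcome, as a careful person would: the job done as asked, in the order asked, and still so for the second after the job is handed in, while the arm keeps its last pose, push and grip.
It also fails if it takes over 64 s, if anything falls off the work surface, if the arm or the gripper's body presses on something with over 40 N, if the wrist force passes 120 N, or if a joint passes its speed limit or range.

## Robot

A 6-joint arm with a two-finger parallel gripper is mounted at the origin on the work surface. World frame = base frame: x ahead of the robot, y to its left, z up, the work surface at z = 0. Lengths are in m, angles in rad, forces in N, time in s.
With the tool pointing down it reaches from about 0.25 to 0.775 m from the base axis. Payload 8.9 kg.
Tool frame: the origin (TCP) lies between the finger pads; the fingertips stand 22 mm ahead of it and the grasp point (between the pads) lies 3 mm ahead of it; z points along the fingers, y is the line along which they close (so a half turn about z gives the same grasp; the last joint's range is limited). The gripper opens to 85 mm and grips with 20 to 120 N. Pads are 22 mm wide; open, the fingers measure 114 mm over their backs; the gripper's body (76 mm by 85 mm) begins 54 mm behind the grasp point. The pads swing forward as they close: fully open they stand 13 mm farther back than shut.
Start: joints at [-1.486, 0.291, -0.153, 1.127, 0, 1.431], TCP at [0.117, -0.512, 0.253] pointing down, gripper open.
Joint ranges: [-2.52, 2.52], [-0.91, 1.74], [-1.3, 1.37], [-1.96, 2.02], [-1.52, 1.47], [-3.14, 3.14]. Speed limits (rad/s): [2.22, 2.22, 2.79, 3.14, 3.14, 3.14].

## Interface

Orientations are given as a unit quaternion [w, x, y, z].
In Python, from station import bot gives the robot as it stands.
- The arm moves only by the shell command python3 -m handwheel 'ROWS' [FORCE]. ROWS is JSON, one flat list of numbers, 7 for each row, row after row: the turn, a rotation vector about the tool's x, y, z in degrees, then the shift along the tool's x, y, z in mm, then the opening in per cent of the stroke, from 0 (shut) to 100 (fully open). In form: [rx, ry, rz, x, y, z, fingers, rx, ry, rz, x, y, z, fingers, ...]. A call has 1 to 12 rows; each row shifts and turns the commanded pose from where the row before left it, along the tool's axes as they then stand; what a row does not reach is not made up. A row lasts 1/10 s, in which the tool goes at most 50 mm and 8.59 degrees, less where a joint would pass 70% of its speed; a pose out of reach is approached as far as the arm can. A call is refused whole if a number of a shift passes 50 or a number of a turn 8.59, either way. A call with a gripper value outside its range is refused whole. The fingers move at their own pace and stop on an object; FORCE is the grip in N (left out, the last holds). Time passes only in rows, so rows that do not move let the fingers close. It gives the time, the measured TCP pose, the force, the opening and the grip force at its end, in the units of the state.
- bot.get_state(): the state, without advancing time (a new reading comes with each control period).
- bot.snapshot(name): name is "scene" or "top" or "wrist"; returns (picture, depth): 384x512x3 uint8, red, green, blue; 384x512 float32, m along the optical axis (not along the pixel's ray), 0 where there is no reading.
- bot.camera_params(name): a dict with "intrinsics" (3x3 intrinsics, pixels), "origin" and "orientation" of the camera in the world. Camera axes: x right, y up, looking along -z (the intrinsics and any distortion apply to the point x, -y, -z); pixel columns grow to the right and rows downward; lengths in m; the calibration is good to about 2 mm. A picture is of the moment at which its call begins: read the wrist's pose just before it. camera_params takes no time and is no camera call; for the wrist camera it gives the pose at the moment of the call.
- bot.sign_off(): hands the job in; it is judged then, once.
Trained networks look in the newest picture that a camera, given by its name, has taken for a name from the list of things; names that differ only in an ending like _2 or _b are one class to them, and where a whole thing is asked for, a point or a joint stands for the part that bears it (a point fixed in the world has none). Each returns a list of dicts, best first, with "p" (0 to 1); they miss things now and then, are a little off and sometimes report something else, mostly with a low value. They report only what shows in the picture. A call takes as long as a camera call. They do not tell look-alikes from the thing itself.
- bot.spot_in(camera, query): "bbox" ([left, top, width, height] in pixels, round what is visible of it).
- bot.trace(camera, query): "region" (384x512 bool, what is visible of it) and "bbox" ([left, top, width, height] in pixels, round what is visible of it).
The state is a dict: "t": time; "joint_pos": joint angles; "dq": joint speeds; "joint_efforts": joint torques, N m; "ee_pos": TCP position; "ee_rot": TCP orientation; "ft_force": force on the tool from outside, world axes, zero at the start; "torque": the same for the moment, N m; "gripper_width": finger opening in m; "gripper_force": force on a finger pad.
Only numpy, scipy, OpenCV 4.12 (cv2) and the standard library are available. Lean on these libraries where they do the work, as an engineer would, in place of code of your own. Each camera call takes 0.05 s, during which the arm holds its last target. There are 200 camera calls.

## Working session

There is one attempt and no reset: what is moved stays moved. The work goes in short steps, Python scripts to look and compute and a shell command to move; the robot and the scene stay as the last step left them, time stands still between calls to the robot, and variables do not carry over. Pictures are saved under pics/ and viewed, at most 10 in all, crops included, and the job is handed in when it is done.

```bash
ls; mkdir -p pics; cat > h.py <<'E'
import numpy as np,cv2
from scipy.spatial.transform import Rotation as R
from station import bot
def Rq(q): return R.from_quat([q[1],q[2],q[3],q[0]])
def cloud(d,p):
    K=np.array(p["intrinsics"]);v,u=np.mgrid[:384,:512]
    P=np.stack([(u-K[0,2])/K[0,0]*d,-(v-K[1,2])/K[1,1]*d,-d],-1)
    W=P@Rq(p["orientation"]).as_matrix().T+np.array(p["origin"])
    W[d<=0]=np.nan
    return W
def shot(n,name=None):
    p=bot.camera_params(n);im,d=bot.snapshot(n)
    if name: cv2.imwrite(f"pics/{name}.png",im[:,:,::-1])
    return im,d,p,cloud(d,p)
E
python3 - <<'E'
from h import *
np.set_printoptions(precision=3,suppress=True)
ims=[]
for n in("scene","top"):
    im,d,p,W=shot(n); ims.append(im); np.savez(f"{n}.npz",im=im,d=d,W=W)
    print(n,p)
    for q in("headphones","stand","synth_case","cover","cover_handle","mug","pedal_a","knob_jar","notebook","spare_module"):
        for r in bot.trace(n,q)[:3]:
            pts=W[r["region"]];print(q,round(r["p"],2),[int(x) for x in r["bbox"]],np.nanmedian(pts,0),np.nanpercentile(pts,2,axis=0),np.nanpercentile(pts,98,axis=0),im[r["region"]].mean(0).astype(int))
cv2.imwrite("pics/a.png",cv2.resize(np.vstack(ims),None,fx=.78,fy=.78)[:,:,::-1])
print(bot.get_state())
E
```

```text
pics
scene {'intrinsics': array([[415.167,   0.   , 258.733],
       [  0.   , 415.167, 197.113],
       [  0.   ,   0.   ,   1.   ]]), 'origin': array([1.328, 0.449, 1.073]), 'orientation': array([0.472, 0.194, 0.335, 0.792])}
headphones 0.78 [371, 176, 30, 58] [0.29  0.366 0.072] [0.182 0.298 0.002] [0.34  0.413 0.164] [191 134  62]
headphones 0.56 [290, 203, 57, 58] [0.547 0.216 0.148] [0.428 0.127 0.07 ] [0.568 0.289 0.237] [93 89 82]
stand 0.96 [203, 125, 48, 75] [ 0.353 -0.231  0.011] [ 0.24  -0.29   0.003] [ 0.434 -0.182  0.189] [235 152 164]
stand 0.71 [155, 163, 59, 82] [ 0.608 -0.245  0.011] [ 0.503 -0.304  0.005] [ 0.694 -0.197  0.189] [131 128 118]
synth_case 0.65 [259, 209, 94, 96] [0.606 0.204 0.073] [0.426 0.078 0.003] [0.67  0.315 0.078] [176 169 154]
cover 0.73 [258, 211, 98, 80] [0.589 0.201 0.074] [0.426 0.081 0.068] [0.668 0.311 0.078] [197 193 179]
cover 0.26 [115, 189, 21, 20] [ 0.632 -0.469  0.048] [ 0.599 -0.503  0.006] [ 0.651 -0.454  0.074] [119  78  37]
cover_handle 0.87 [259, 210, 102, 81] [0.589 0.2   0.074] [0.425 0.081 0.068] [0.668 0.31  0.078] [197 19
[... 3411 characters left out ...]
157 142 125]
notebook 0.92 [377, 183, 37, 48] [ 0.43  -0.499  0.014] [ 0.359 -0.554  0.009] [ 0.504 -0.444  0.02 ] [177 131  84]
spare_module 0.9 [108, 132, 26, 37] [0.658 0.469 0.03 ] [0.604 0.428 0.   ] [0.718 0.519 0.046] [120 111  98]
{'t': 1.1, 'joint_pos': array([-1.486,  0.291, -0.153,  1.127,  0.   ,  1.432]), 'dq': array([-0.   ,  0.001,  0.001,  0.   ,  0.   , -0.001]), 'joint_efforts': array([ -0.001, -53.703,  33.165,   0.001,  -0.001,   0.   ]), 'ee_pos': array([ 0.117, -0.512,  0.253]), 'ee_rot': array([0.   , 0.994, 0.112, 0.   ]), 'ft_force': array([-0.124, -0.618, -0.12 ]), 'torque': array([ 0.069,  0.036, -0.015]), 'gripper_force': 0.0, 'gripper_width': 0.08537592394301245}
```

View pics/a.png

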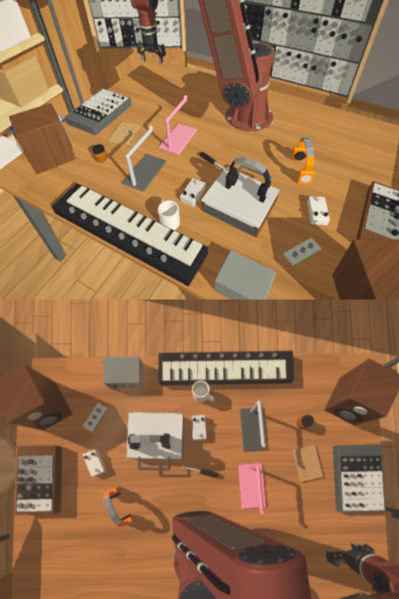

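The black headphones on the cover are at scene pixel (317,232), and the orange look-alike is at (386,205). The steel stand is at (184,204), and the pink look-alike is at (227,162). By the description I want the black headphones and the steel stand. Next I'll fit poses and check the choice in a crop.

```bash
python3 - <<'E'
from h import *
np.set_printoptions(precision=4,suppress=True)
def box(n,m):
    r=cv2.minAreaRect((W[m][:,:2]*1000).astype(np.float32)); print(n,m.sum(),np.round(r[0],1),np.round(r[1],1),round(r[2],1),"z",np.nanpercentile(W[m][:,2],[2,50,98]))
for c in("scene","top"):
    f=np.load(c+".npz");W=f["W"];im=f["im"];x,y,z=np.moveaxis(W,-1,0);print(c)
    inb=lambda a,b,e,d:(x>a)&(x<b)&(y>e)&(y<d)
    H=inb(.4,.68,.05,.35)
    box("cover",H&(z>.07)&(z<.08)&(im.mean(-1)>120))
    box("handle",inb(.33,.43,.05,.33)&(z>.055)&(z<.085)&(im.mean(-1)<130))
    box("band",H&(z>.19)); box("crown",H&(z>.226));box("cups",H&(z>.135)&(z<.16))
    S=inb(.45,.75,-.35,-.15)
    box("base",S&(z<.02)&(z>.006)&(np.ptp(im.astype(int),axis=-1)<45)&(im.mean(-1)<150))
    b=S&(z>.17); box("bar",b); box("tip",S&(z>.193)); box("post",S&(z>.04)&(z<.16))
    Q=inb(.3,.5,-.12,.1)&(z>.008)&(z<.06)&(im.mean(-1)<110);box("screwdr",Q)
im=np.load("scene.npz")["im"];t=np.load("top.npz")["im"]
a=cv2.resize(im[110:310,140:420],(784,560)[0:2]) 
b=cv2.resize(t[100:260,140:360],None,fx=2,fy=2)
cv2.imwrite("pics/b.png",a[:,:,::-1])
E
```

```text
scene
cover 3469 [546.4 195.3] [240.5 252.1] 87.7 z [0.0704 0.0738 0.0778]
handle 112 [421.6 200.5] [140.9  14.2] 88.4 z [0.0672 0.0736 0.0795]
band 486 [536.2 207.6] [146.5  33.6] 89.9 z [0.1928 0.2281 0.2381]
crown 276 [536.8 207.6] [95.2 32.4] 88.4 z [0.2264 0.2333 0.2383]
cups 258 [536.7 207.7] [ 64.3 162.7] 0.2 z [0.1354 0.1462 0.1583]
base 1191 [ 597.2 -251.7] [200.3 111.8] 3.7 z [0.0064 0.01   0.0144]
bar 274 [ 595. -251.] [191.9  18.6] 3.6 z [0.1719 0.1856 0.1974]
tip 16 [ 541.3 -250.9] [86.2 12.3] 8.7 z [0.1934 0.1968 0.1994]
post 138 [ 685.5 -243.9] [15.4 16.9] 34.8 z [0.0412 0.1019 0.1585]
screwdr 145 [398.7 -41.9] [86.6 25.2] 76.4 z [0.0092 0.0221 0.0278]
top
cover 3038 [565.3 191.7] [240.8 204.2] 87.4 z [0.0703 0.0737 0.0782]
handle 155 [422.4 197.9] [139.8  17. ] 89.0 z [0.0695 0.0741 0.0788]
band 464 [534.9 202.6] [ 28.4 147.9] 0.5 z [0.1925 0.229  0.2389]
crown 288 [535.2 201.2] [101.5  27.6] 89.9 z [0.2263 0.2343 0.2389]
cups 156 [535.2 202.1] [ 58.9 161.3] 0.3 z [0.1389 0.1468 0.1541]
base 1263 [ 594.4 -255.6] [198.  109.5] 3.5 z [0.0064 0.0104 0.0154]
bar 314 [ 591.1 -255.3] [191.1  16.5] 3.5 z [0.1793 0.187  0.1994]
tip 22 [ 504.1 -259.2] [15.5 13.7] 37.3 z [0.1933 0.1975 0.2012]
post 43 [ 676.6 -246. ] [15.4  6.7] 41.9 z [0.0469 0.0977 0.1544]
screwdr 192 [433.9   1.6] [197.6  71.3] 70.3 z [0.0106 0.023  0.05  ]
```

View pics/b.png

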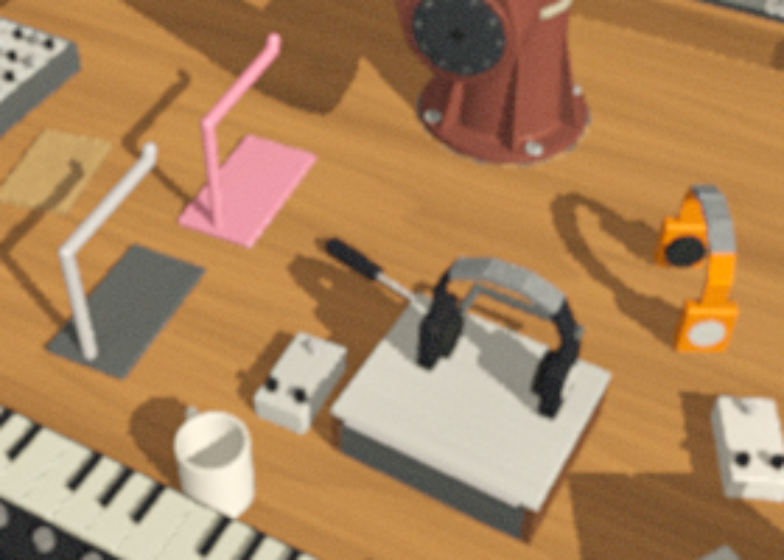

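The crop confirms the choice: black headphones on the cover at crop (500,330), steel stand at (110,260) with its post end away from the robot. The orange (715,270) and pink (240,150) things are left alone. I'll move over to the headphones, high up.

```bash
python3 -m handwheel '[0,0,0,0,0,-45,100, 0,0,0,0,0,-45,100, 0,0,0,0,0,-40,100, 0,0,0,29.5,-33.8,0,100, 0,0,0,29.5,-33.8,0,100, 0,0,0,29.5,-33.8,0,100, 0,0,0,29.5,-33.8,0,100, 0,0,0,29.5,-33.8,0,100, 0,0,0,29.5,-33.8,0,100, 0,0,0,29.5,-33.8,0,100, 0,0,0,29.5,-33.8,0,100, 0,0,0,29.5,-33.8,0,100]' 60
python3 -m handwheel '[0,0,0,29.5,-33.8,0,100, 0,0,0,29.5,-33.8,0,100, 0,0,0,29.5,-33.8,0,100, 0,0,0,29.5,-33.8,0,100, 0,0,0,29.5,-33.8,0,100, 0,0,0,29.5,-33.8,0,100, 0,0,0,29.5,-33.8,0,100, 0,0,0,29.5,-33.8,0,100, 0,0,0,29.5,-33.8,0,100]'
python3 -m handwheel '[0,0,-8.58,0,0,0,100, 0,0,-8.58,0,0,0,100, 0,0,-8.58,0,0,0,100, 0,0,-8.58,0,0,0,100, 0,0,-8.58,0,0,0,100, 0,0,-8.58,0,0,0,100, 0,0,-8.58,0,0,0,100, 0,0,-8.58,0,0,0,100, 0,0,-8.58,0,0,0,100, 0,0,0,0,0,0,100, 0,0,0,0,0,0,100]'
cat >> h.py <<'E'
def report():
    s=bot.get_state();r=Rq(s["ee_rot"]).as_matrix();print("t",s["t"],"p",s["ee_pos"],"x",r[:,0],"z",r[:,2],"F",s["ft_force"],"w",s["gripper_width"],s["gripper_force"],"j",s["joint_pos"]);return s,r
def box(n,W,m):
    r=cv2.minAreaRect((W[m][:,:2]*1000).astype(np.float32)); print(n,m.sum(),np.round(r[0],1),np.round(r[1],1),round(r[2],1),"z",np.nanpercentile(W[m][:,2],[2,50,98]))
np.set_printoptions(precision=4,suppress=True)
E
python3 - <<'E'
from h import *
report()
im,d,p,W=shot("wrist","w1");print(p)
x,y,z=np.moveaxis(W,-1,0)
H=(x>.4)&(x<.68)&(y>.05)&(y<.35)
box("band",W,H&(z>.19)&(z<.25)); box("crown",W,H&(z>.226)&(z<.25)); box("cover",W,H&(z>.068)&(z<.079)&(im.mean(-1)>120));box("handle",W,(x>.33)&(x<.46)&(y>.05)&(y<.33)&(z>.055)&(z<.085)&(im.mean(-1)<130))
E
```

```text
t: 2.3
ee_pos: [0.3083, -0.1547, 0.3836]
ee_rot: [0.0, 0.994, 0.111, 0.0]
ft_force: [0.6, -0.5, -0.9]
gripper_width: 0.0856
gripper_force: 0.0
t: 3.2
ee_pos: [0.5009, 0.1962, 0.3833]
ee_rot: [-0.002, 0.993, 0.117, -0.0]
ft_force: [-0.2, -0.9, 0.9]
gripper_width: 0.0852
gripper_force: 0.0
t: 4.3
ee_pos: [0.5005, 0.1939, 0.3833]
ee_rot: [-0.002, 0.706, 0.709, 0.001]
ft_force: [-0.4, -0.5, 0.6]
gripper_width: 0.0853
gripper_force: 0.0
t 4.3 p [0.5005 0.1939 0.3833] x [-0.0042  1.      0.0045] z [-0.0011  0.0044 -1.    ] F [-0.3672 -0.5166  0.5924] w 0.08528612344769144 0.0 j [0.2308 0.2821 0.1722 1.4609 0.0046 1.7973]
{'intrinsics': array([[342.832 ,   0.    , 251.7797],
       [  0.    , 342.832 , 199.6284],
       [  0.    ,   0.    ,   1.    ]]), 'origin': array([0.5007, 0.2618, 0.5038]), 'orientation': array([ 0.991 , -0.1339, -0.0001,  0.0025])}
band 5485 [534.7 206.4] [ 28.2 146.7] 0.5 z [0.1947 0.2307 0.2365]
crown 3602 [534.7 205.9] [28.2 91.2] 0.5 z [0.2264 0.2346 0.2367]
cover 22347 [565.9 193.9] [239.9 203. ] 87.7 z [0.0712 0.073  0.0748]
handle 1582 [435.9 174.9] [190.2  47.8] 89.9 z [0.0699 0.074  0.0762]
```

View pics/w1.png

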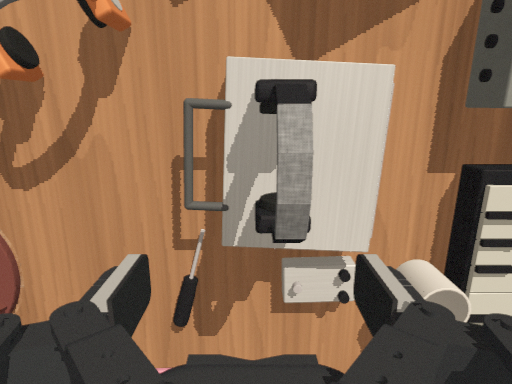

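The wrist view shows the band at (295,160), the handle at (190,150) and the screwdriver at (190,280). Band top is 0.2365 and the centre is (0.535, 0.206), both as expected. I'll grip the band's +y side.

```bash
python3 -m handwheel '[0,0,0,25,17,0,100, 0,0,0,25,17,0,100, 0,0,0,0,0,40,100, 0,0,0,0,0,40,100, 0,0,0,0,0,40,100, 0,0,0,0,0,25,100, 0,0,0,0,0,13,100, 0,0,0,0,0,0,100, 0,0,0,0,0,0,100]' 70
python3 -c "
from h import *
report()"
python3 -m handwheel '[0,0,0,0,0,0,0, 0,0,0,0,0,0,0, 0,0,0,0,0,0,0, 0,0,0,0,0,0,0, 0,0,0,0,0,0,0, 0,0,0,0,0,0,0, 0,0,0,0,0,0,0, 0,0,0,0,0,0,0]' 70
```

```text
t: 5.25
ee_pos: [0.5341, 0.245, 0.226]
ee_rot: [-0.002, 0.705, 0.71, 0.001]
ft_force: [-0.1, -0.3, 1.3]
gripper_width: 0.0856
gripper_force: 0.0
t 5.25 p [0.5341 0.245  0.226 ] x [-0.007   1.      0.0045] z [-0.0008  0.0045 -1.    ] F [-0.1459 -0.2906  1.2775] w 0.08556530536415727 0.0 j [ 0.3033  0.4243 -0.0292  1.1167  0.0046  1.867 ]
t: 6.05
ee_pos: [0.5342, 0.245, 0.2261]
ee_rot: [-0.002, 0.704, 0.71, 0.002]
ft_force: [-0.9, -1.5, 5.9]
gripper_width: 0.0265
gripper_force: 69.2
```

```bash
python3 -m handwheel '[0,0,0,0,0,-10,0, 0,0,0,0,0,-25,0, 0,0,0,0,0,-40,0, 0,0,0,0,0,-40,0, 0,0,0,0,0,-30,0, 0,0,0,0,0,-15,0, 0,0,0,0,0,0,0, 0,0,0,0,0,0,0]'
python3 -m handwheel '[0,0,0,-15,3,0,0, 0,0,0,-30,6,0,0, 0,0,0,-40,7,0,0, 0,0,0,-40,7,0,0, 0,0,0,-40,7,0,0, 0,0,0,-40,7,0,0, 0,0,0,-40,7,0,0, 0,0,0,-40,7,0,0, 0,0,0,-35,6,0,0, 0,0,0,-25,3,0,0, 0,0,0,-15,2,0,0, 0,0,-3,0,0,0,0]'
python3 - <<'E'
from h import *
report()
im,d,p,W=shot("wrist","w2")
x,y,z=np.moveaxis(W,-1,0)
S=(x>.45)&(x<.75)&(y>-.35)&(y<-.18)
b=S&(z>.165)&(z<.205); box("bar",W,b)
box("base",W,S&(z<.02)&(z>.006)&(np.ptp(im.astype(int),axis=-1)<45)&(im.mean(-1)<150))
im2,d2,p2,W2=shot("scene")
W=W2;x,y,z=np.moveaxis(W,-1,0);Q=(x>.5)&(x<.7)&(y>-.28)&(y<0)
for a,b in((.22,.24),(.24,.3),(.3,.34),(.35,.40)): box(str(a),W,Q&(z>a)&(z<b))
cv2.imwrite("pics/w2s.png",cv2.hconcat([cv2.resize(im,(400,300)),cv2.resize(im2[60:260,100:367],(400,300))])[:,:,::-1])
E
```

```text
t: 6.85
ee_pos: [0.5339, 0.2442, 0.3848]
ee_rot: [-0.002, 0.704, 0.71, 0.001]
ft_force: [-0.1, -0.3, -2.7]
gripper_width: 0.0266
gripper_force: 69.3
t: 8.05
ee_pos: [0.5988, -0.1176, 0.3824]
ee_rot: [-0.003, 0.686, 0.728, 0.001]
ft_force: [0.1, 0.0, -2.9]
gripper_width: 0.0266
gripper_force: 69.2
t 8.05 p [ 0.5988 -0.1176  0.3824] x [-0.0589  0.9982  0.0049] z [-0.0032  0.0047 -1.    ] F [ 0.0764  0.0288 -2.936 ] w 0.02658983040836053 69.19306755065918 j [-0.3153  0.4469  0.4116  1.54    0.0035  1.1965]
bar 0 [0. 0.] [0. 0.] 0.0 z nan
base 2396 [ 595.  -246.6] [199.2  97.5] 3.5 z [0.0071 0.0093 0.0112]
0.22 44 [ 622.8 -148.1] [ 53.5 167.9] 17.4 z [0.2311 0.237  0.2398]
0.24 596 [ 605.3 -151.7] [ 63.3 166.9] 4.0 z [0.2427 0.2747 0.2987]
0.3 296 [ 603.5 -153. ] [ 62.6 162.5] 3.3 z [0.3003 0.3061 0.3376]
0.35 385 [ 609.1 -151.7] [ 55.3 141. ] 12.1 z [0.3513 0.3795 0.3978]
  return np.nanmean(a, axis, out=out, keepdims=keepdims)
```

View pics/w2s.png

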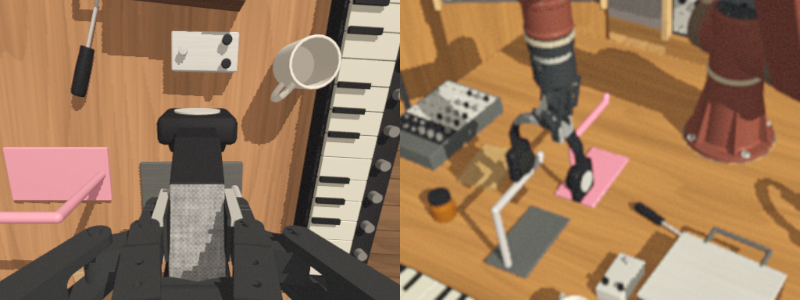

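Both views show the headphones held level: cups over the desk in the scene half at (550,170), bar at (515,190), and the base plate at wrist (190,175). Next I'll go above the bar and lower partway.

```bash
python3 -m handwheel '[0,0,0,-16,-2,0,0, 0,0,0,-30,-4,0,0, 0,0,0,-30,-4,0,0, 0,0,0,-20,-2,0,0, 0,0,0,0,0,0,0, 0,0,0,0,0,20,0, 0,0,0,0,0,35,0, 0,0,0,0,0,35,0, 0,0,0,0,0,30,0, 0,0,0,0,0,20,0, 0,0,0,0,0,10,0, 0,0,0,0,0,0,0]'
python3 - <<'E'
from h import *
report()
im,d,p,W=shot("scene")
x,y,z=np.moveaxis(W,-1,0);Q=(x>.45)&(x<.75)&(y>-.36)&(y<-.14)
for a,b in((.075,.09),(.09,.14),(.15,.19)): box(str(a),W,Q&(z>a)&(z<b))
box("darkcups",W,Q&(z>.06)&(z<.16)&(im.mean(-1)<80))
cv2.imwrite("pics/s3.png",cv2.resize(im[90:260,110:290],None,fx=3,fy=3)[:,:,::-1])
E
```

```text
t: 9.35
ee_pos: [0.5924, -0.2104, 0.2324]
ee_rot: [-0.003, 0.685, 0.728, 0.001]
ft_force: [0.0, 0.1, -2.1]
gripper_width: 0.0264
gripper_force: 69.3
t 9.35 p [ 0.5924 -0.2104  0.2324] x [-0.0613  0.9981  0.0058] z [-0.003   0.0057 -1.    ] F [ 0.0351  0.0566 -2.0579] w 0.026388015957992526 69.28895384073257 j [-0.4592  0.5056  0.1185  1.1889  0.0037  1.0502]
0.075 41 [ 637.1 -234. ] [ 99.6 166.1] 15.9 z [0.0764 0.0853 0.0897]
0.09 357 [ 628.  -243.6] [124.9 168.1] 4.3 z [0.0912 0.1211 0.1394]
0.15 413 [ 597.  -248.7] [147.4 154.4] 43.6 z [0.1505 0.1728 0.189 ]
darkcups 412 [ 598.3 -246.5] [ 62.9 165.9] 3.2 z [0.0879 0.1416 0.1583]
```

View pics/s3.png

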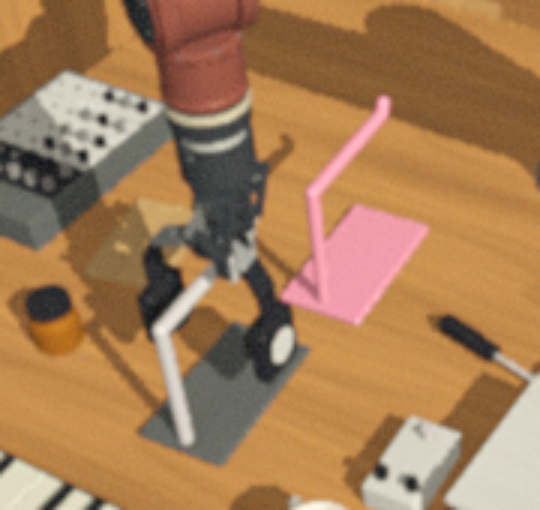

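The cups straddle the bar, at picture (160,295) and (270,340). They sit about 4 mm to the +y side, so I'll trim that while lowering onto the bar.

```bash
python3 -m handwheel '[0,0,0,-4,0,10,0, 0,0,0,0,0,15,0, 0,0,0,0,0,12,0, 0,0,0,0,0,4,0, 0,0,0,0,0,0,0, 0,0,0,0,0,0,0]'
python3 -m handwheel '[0,0,0,0,0,2,0, 0,0,0,0,0,1,0, 0,0,0,0,0,1,0, 0,0,0,0,0,0,0]'
```

```text
t: 10.0
ee_pos: [0.5934, -0.2151, 0.1929]
ee_rot: [-0.002, 0.685, 0.728, 0.001]
ft_force: [-0.4, -0.6, -1.8]
gripper_width: 0.0268
gripper_force: 69.3
t: 10.4
ee_pos: [0.5931, -0.2149, 0.1883]
ee_rot: [-0.002, 0.685, 0.728, 0.001]
ft_force: [-0.2, -0.6, -1.5]
gripper_width: 0.0269
gripper_force: 69.3
```

```bash
python3 -m handwheel '[0,0,0,0,0,1,0, 0,0,0,0,0,0,0, 0,0,0,0,0,0,0]'
python3 -m handwheel '[0,0,0,0,0,1,0, 0,0,0,0,0,0,0, 0,0,0,0,0,0,0]'
```

```text
t: 10.7
ee_pos: [0.5931, -0.2149, 0.1874]
ee_rot: [-0.002, 0.685, 0.728, 0.001]
ft_force: [0.5, 1.0, -2.4]
gripper_width: 0.0265
gripper_force: 69.4
t: 11.0
ee_pos: [0.5932, -0.215, 0.1868]
ee_rot: [-0.002, 0.685, 0.728, 0.001]
ft_force: [-1.6, 0.7, 3.8]
gripper_width: 0.0268
gripper_force: 70.1
```

It has touched down: force turned positive at the height I expected. Releasing.

```bash
python3 -m handwheel '[0,0,0,0,0,0,50, 0,0,0,0,0,0,50, 0,0,0,0,0,0,70, 0,0,0,0,0,0,70, 0,0,0,0,0,0,70, 0,0,0,0,0,-15,70, 0,0,0,0,0,-30,70, 0,0,0,0,0,-40,70, 0,0,0,0,0,-40,70, 0,0,0,0,0,-40,70, 0,0,0,0,0,0,70]'
python3 - <<'E'
from h import *
report()
im,d,p,W=shot("scene")
x,y,z=np.moveaxis(W,-1,0);Q=(x>.45)&(x<.75)&(y>-.36)&(y<-.14)
box("darkcups",W,Q&(z>.015)&(z<.12)&(im.mean(-1)<80));box("crown",W,Q&(z>.185)&(z<.21))
cv2.imwrite("pics/s4.png",cv2.resize(im[90:290,110:380],None,fx=2.9,fy=2.9)[:,:,::-1])
E
```

```text
t: 12.1
ee_pos: [0.5949, -0.2164, 0.3573]
ee_rot: [0.002, 0.685, 0.728, 0.003]
ft_force: [0.5, -0.5, 0.2]
gripper_width: 0.0599
gripper_force: 0.0
t 12.1 p [ 0.5949 -0.2164  0.3573] x [-0.0611  0.9981  0.    ] z [ 0.0069  0.0005 -1.    ] F [ 0.4801 -0.5177  0.1917] w 0.05994342769163922 0.0 j [-0.4661  0.4841  0.4061  1.4869  0.0035  1.0436]
darkcups 354 [ 582.8 -249.7] [ 94.2 167.4] 3.6 z [0.0462 0.0905 0.119 ]
crown 343 [ 591.4 -250.1] [166.2  97. ] 31.4 z [0.1854 0.1908 0.1999]
```

View pics/s4.png

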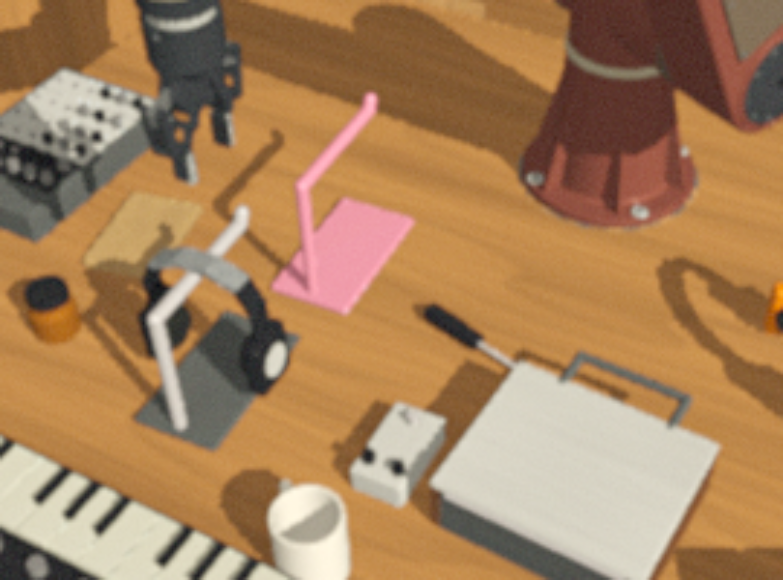

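The headphones hang over the bar, crown at picture (200,265) and cups at (165,320) and (268,355), and are free of the gripper. Now to above the cover handle.

```bash
python3 -m handwheel '[0,0,5.8,0,0,0,40, 0,0,0,37.1,-17.3,0,40, 0,0,0,37.1,-17.3,0,40, 0,0,0,37.1,-17.3,0,40, 0,0,0,37.1,-17.3,0,40, 0,0,0,37.1,-17.3,0,40, 0,0,0,37.1,-17.3,0,40, 0,0,0,37.1,-17.3,0,40, 0,0,0,37.1,-17.3,0,40, 0,0,0,37.1,-17.3,0,40, 0,0,0,37.1,-17.3,0,40, 0,0,0,37.1,-17.3,0,40]' 40
python3 -m handwheel '[0,0,0,0,0,40,40, 0,0,0,0,0,40,40, 0,0,0,0,0,40,40, 0,0,0,0,0,0,40, 0,0,0,0,0,0,40]'
python3 - <<'E'
from h import *
s,r=report()
im,d,p,W=shot("wrist","w5")
x,y,z=np.moveaxis(W,-1,0)
m=(x>.39)&(x<.452)&(y>.05)&(y<.33)&(z>.062)&(z<.085)
box("handle",W,m);box("bar",W,m&(x<.435))
box("cover",W,(x>.44)&(x<.7)&(y>.05)&(y<.35)&(z>.068)&(z<.079)&(im.mean(-1)>120))
E
```

```text
t: 13.35
ee_pos: [0.4181, 0.201, 0.3524]
ee_rot: [-0.002, 0.721, 0.693, 0.001]
ft_force: [0.8, 0.9, 0.2]
gripper_width: 0.0344
gripper_force: 0.0
t: 13.85
ee_pos: [0.4189, 0.2001, 0.2335]
ee_rot: [-0.002, 0.721, 0.693, 0.0]
ft_force: [0.6, -0.3, 0.4]
gripper_width: 0.0338
gripper_force: 0.0
t 13.85 p [0.4189 0.2001 0.2335] x [0.0402 0.9992 0.0038] z [-0.0028  0.004  -1.    ] F [ 0.6184 -0.2663  0.3749] w 0.03382530851537156 0.0 j [ 0.285   0.1898 -0.3412  1.0414  0.0046  1.896 ]
handle 3123 [433.4 199.9] [140.   38.7] 87.5 z [0.0698 0.074  0.076 ]
bar 2553 [425.7 200.2] [139.9  23.4] 87.5 z [0.0701 0.0741 0.076 ]
cover 52975 [562.9 193.7] [239.4 196.6] 87.8 z [0.0717 0.0731 0.0746]
```

View pics/w5.png

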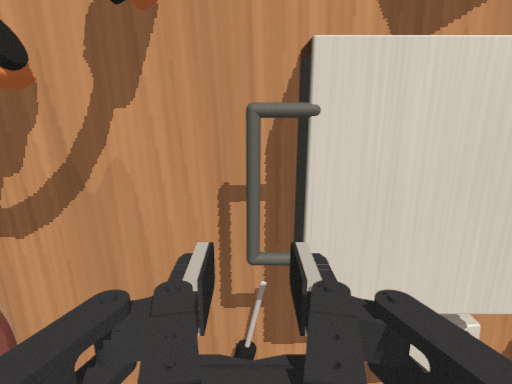

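The handle bar is at (253,185), x = 0.420, y = 0.200, top at 0.0755 as expected. The fingers straddle it, so I'll go down and grip.

```bash
python3 -m handwheel '[0,0,0,0,1.5,40,40, 0,0,0,0,0,40,40, 0,0,0,0,0,40,40, 0,0,0,0,0,28,40, 0,0,0,0,0,13,40, 0,0,0,0,0,0,40, 0,0,0,0,0,0,0, 0,0,0,0,0,0,0, 0,0,0,0,0,0,0, 0,0,0,0,0,0,0, 0,0,0,0,0,0,0]' 40
python3 -c "
from h import *
s,r=report()
h=np.array([.665,.190]);a=np.radians(-2.2);c=np.array([np.cos(a),np.sin(a),0])
p0=245
for k in range(1,13):
    t0,t1=np.radians([5*(k-1),5*k])
    dx=245*(np.cos(t0)-np.cos(t1));dz=245*(np.sin(t1)-np.sin(t0))
    o0=4*np.array([np.sin(t0),np.cos(t0)]);o1=4*np.array([np.sin(t1),np.cos(t1)]);d=o1-o0
    w=np.array([c[0]*(dx+d[0]),c[1]*(dx+d[0]),dz+d[1]]);print(k,w.round(1),(r.T@w).round(1))
"
```

```text
t: 15.0
ee_pos: [0.4193, 0.2013, 0.0738]
ee_rot: [-0.003, 0.721, 0.693, 0.001]
ft_force: [-9.2, 1.2, 7.9]
gripper_width: 0.0108
gripper_force: 38.9
t 15.0 p [0.4193 0.2013 0.0738] x [0.0396 0.9992 0.0054] z [-0.0031  0.0056 -1.    ] F [-9.1772  1.2011  7.8975] w 0.010779918407103385 38.94516706466675 j [ 0.2862  0.3723 -0.5731  0.6268  0.0062  1.8966]
1 [ 1.3 -0.  21.3] [  0.1   1.2 -21.3]
2 [ 3.1 -0.1 21.1] [  0.1   3.1 -21.2]
3 [ 5.  -0.2 20.8] [  0.1   4.9 -20.8]
4 [ 6.8 -0.3 20.3] [  0.1   6.7 -20.3]
5 [ 8.5 -0.3 19.6] [  0.1   8.4 -19.6]
6 [10.2 -0.4 18.8] [  0.1  10.1 -18.8]
7 [11.8 -0.5 17.8] [  0.1  11.7 -17.9]
8 [13.3 -0.5 16.7] [  0.1  13.2 -16.8]
9 [14.7 -0.6 15.5] [  0.1  14.6 -15.6]
10 [16.  -0.6 14.2] [  0.1  15.9 -14.2]
11 [17.2 -0.7 12.7] [  0.1  17.1 -12.8]
12 [18.2 -0.7 11.2] [  0.1  18.2 -11.3]
```

Bar gripped. Raising it along the arc, slowly, in two halves.

```bash
python3 -m handwheel '[0,0,0,0,0.5,-10.6,0, 0,0,0,0,0.7,-10.6,0, 0,0,0,0,1.3,-10.6,0, 0,0,0,0,1.8,-10.6,0, 0,0,0,0,4.9,-20.8,0, 0,0,0,0,6.7,-20.3,0, 0,0,0,0,8.4,-19.6,0, 0,0,0,0,5,-9.4,0, 0,0,0,0,5.1,-9.4,0, 0,0,0,0,0,0,0]'
```

```text
t: 16.0
ee_pos: [0.4529, 0.1999, 0.1966]
ee_rot: [-0.004, 0.721, 0.693, 0.001]
ft_force: [-14.6, 4.4, 6.4]
gripper_width: 0.0104
gripper_force: 39.5
```

```bash
python3 -m handwheel '[0,0,0,0,5.8,-9,0, 0,0,0,0,5.9,-8.9,0, 0,0,0,0,13.2,-16.8,0, 0,0,0,0,14.6,-15.6,0, 0,0,0,0,15.9,-14.2,0, 0,0,0,0,8.5,-6.4,0, 0,0,0,0,8.6,-6.4,0, 0,0,0,0,9.1,-5.6,0, 0,0,0,0,9.1,-5.7,0, 0,0,0,0,0,0,0, 0,0,0,0,0,0,0, 0,0,0,0,0,0,0]'
python3 - <<'E'
from h import *
s,r=report()
h=np.array([.6648,.1899]);a=np.radians(-2.2)
g=s["ee_pos"]+.003*r[:,2]; u=(g[:2]-h)@[np.cos(a),np.sin(a)]
print("angle from bar",np.degrees(np.arctan2(g[2]-.0655,-u)-np.arctan2(.004,.245)),np.hypot(u,g[2]-.0655))
for n in("scene","top"):
    im,d,p,W=shot(n)
    if n=="scene":S=im
    k=(W[...,:2]-h)@np.array([np.cos(a),np.sin(a)]); l=(W[...,:2]-h)@np.array([-np.sin(a),np.cos(a)]);z=W[...,2]
    m=(k>-.13)&(k<.04)&(abs(l)<.11)&(z>.09)&(z<.245)&(im.mean(-1)>90)&(np.ptp(im.astype(int),axis=-1)<60)
    f=cv2.fitLine(np.stack([k[m],z[m]],-1).astype(np.float32),cv2.DIST_HUBER,0,.005,.01).ravel()
    print(n,m.sum(),"cover deg",np.degrees(np.arctan2(f[1],-f[0])),f[2:])
cv2.imwrite("pics/s6.png",cv2.resize(S[90:310,110:410],None,fx=2.6,fy=2.6)[:,:,::-1])
E
```

```text
t: 17.2
ee_pos: [0.5454, 0.196, 0.2869]
ee_rot: [-0.002, 0.721, 0.693, 0.003]
ft_force: [-9.3, 2.8, 17.8]
gripper_width: 0.0103
gripper_force: 42.2
t 17.2 p [0.5454 0.196  0.2869] x [0.0393 0.9992 0.0074] z [ 0.002   0.0073 -1.    ] F [-9.3094  2.8378 17.8169] w 0.010272036946697023 42.21933424472809 j [0.2153 0.3784 0.0614 1.2504 0.0067 1.8255]
angle from bar 60.376955679559025 0.24901478261072305
scene 4512 cover deg -120.06389 [-0.05    0.1691]
top 867 cover deg -120.26613 [-0.043   0.1558]
```

View pics/s6.png

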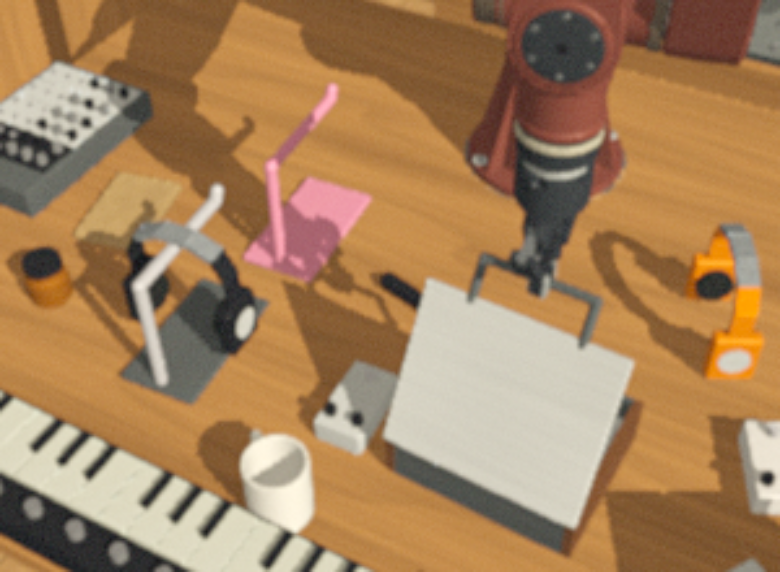

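The cover is at 60° by the bar (60.4) and by the plane fits in both cameras (60.1 and 60.3). It is held at the handle (540,270), and the headphones still hang at (190,250). I'll relieve the small radial push of about 20 N by 1 mm, then hand in.

```bash
python3 -m handwheel '[0,0,0,0,-0.6,-0.9,0, 0,0,0,0,0,0,0, 0,0,0,0,0,0,0, 0,0,0,0,0,0,0]'
python3 -c "
from h import *
print(bot.sign_off())"
```

```text
t: 17.7
ee_pos: [0.5451, 0.196, 0.2868]
ee_rot: [-0.002, 0.721, 0.693, 0.003]
ft_force: [-6.3, 4.6, 11.5]
gripper_width: 0.0102
gripper_force: 41.6
the job is handed in; nothing more can be done
None
```

The headphones are hanging by the headband on the steel stand's bar, and the gripper is holding the cover at about 60° by its handle; I handed the job in at about 17.7 s of the 64 s allowed.

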